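# Tip the drained tube rack onto its base and push it against the bench rail

### The job

The empty orange tube rack was left standing on its end to drain. Push it over with the fingertips so that it tips onto its base with the holes facing up, then push it sideways across the bench until its long side lies flush against the aluminium rail, about midway along it. Only push the rack, never lift or carry it, and leave the red-capped and white-capped jars, the yellow-capped vial and the pink dish where they are; finish with the hand clear of everything.

Things in the scene. Friction and masses are not known exactly. Their poses are not given: they have to be found in the camera images.
- rack: Loose, empty orange rack for four tubes: 49 x 160 x 80 mm along own x, y, z; 0.1 to 0.2 kg. Origin: centre of its underside. Own z runs from the underside out through the holes. At first it stands on one end: own y straight up, 160 mm tall, origin 80 mm above the bench, holes (own z) facing roughly the robot. On its base it is 80 mm tall with two plain long sides (own x = +-24 mm).
- rack_centre (a point): Middle of the rack's block, 40 mm from the underside; axes as the rack's. 80 mm above the bench before tipping, 40 mm after. On its base the rack slides when pushed on a long side low down (fingertips within 25 mm of the bench); pushed higher it may tip sideways.
- rack_bar (a point): Middle of the bar across the upper end of the hole side: 42 mm wide, 7 mm high, 156 mm above the bench at first (the face is open just below it). Axes as the rack's. Pushed here along minus own z (away from the robot), the rack pivots on the lower edge of its underside, passes its balance point after 27 degrees and falls by itself onto its base, then reaching 160 mm on from that edge.
- rail: Straight aluminium rail fixed to the bench: 200 mm long (own x, roughly away from the robot), 16 mm thick (own y), 24 mm high (own z up). Origin: centre of its underside. A fixed grey drawer cabinet stands on the bench on the other side of the rack (its near side at about y = -0.17): leave the hand room there.
- rail_face (a point): Middle of the rail's face towards the rack, 12 mm above the bench; axes as the rail's, own y pointing out to the rack. Flush, the rack's middle is 24 mm out from here. The rack starts with its middle 52 to 80 mm out, within 0.12 rad of parallel, and tipped over comes down beside the rail, not touching it.
- jar_red: Small white jar with a red cap, 49 mm across, 66 mm high, loose; a bystander. Origin: centre of its underside.
- jar_white: Small white jar with a white cap, 43 mm across, 60 mm high, loose; a bystander. Origin: centre of its underside.
- vial: Small vial with a yellow cap, 28 mm across, 46 mm high, loose, standing beyond the rail; a bystander. Origin: centre of its underside.
- dish: Closed round clear dish with pink content, 52 mm across, 14 mm high, loose, lying flat beyond the rail; a bystander. Origin: centre of its underside.

How it is judged:
By the outcome, as a careful person would: the job done as asked, in the order asked, and still so for the second after the job is handed in, with the robot touching nothing.
It also fails if it takes over 48 s, if anything falls off the work surface, if the arm or the gripper's body presses on something with over 40 N, if the wrist force passes 120 N, or if a joint passes its speed limit or range.

### The arm

A 7-joint arm with a two-finger parallel gripper is mounted at the origin on the work surface; the furniture and walls round the work are solid. World frame = base frame: x ahead of the robot, y to its left, z up, the work surface at z = 0. Lengths are in m, angles in rad, forces in N, time in s.
With the tool pointing down it reaches from about 0.35 to 0.9 m from the base axis. Payload 8.1 kg.
Tool frame: the origin (TCP) lies at the very end of the fingers, on their centre line; the grasp point (between the pads) lies 19 mm behind it (arm.tcp_to_grasp is the distance from the TCP to the grasp point, in m); z points along the fingers, y is the line along which they close (so a half turn about z gives the same grasp; the last joint's range is limited). The gripper opens to 92 mm and grips with 3 to 60 N. Pads are 19 mm wide; open, the fingers measure 130 mm over their backs; the gripper's body (75 mm by 190 mm) begins 47 mm behind the grasp point.
Start: joints at [1.164, 0.434, 0.025, 1.573, -0.012, 1.134, -0.075], TCP at [0.187, -0.596, 0.206] pointing down, gripper open.
Joint ranges: [-2.62, 2.62], [-0.44, 2.09], [-1.27, 1.32], [0.08, 2.57], [-1.32, 4.46], [0.12, 2], [-2.74, 2.74]. Speed limits (rad/s): [2.22, 2.22, 3.01, 3.01, 3.14, 3.14, 3.14].

### API

Orientations are given as a rotation vector (axis times angle).
In Python, from cell import arm, imaging, sign_off gives the robot as it stands (arm), with the cameras (imaging) and the job as plain functions.
- The arm moves only by the shell command python3 nudge.py 'ROWS' [FORCE]. ROWS is a JSON list that holds a single list of rows (three levels of brackets), with 1 to 10 rows, each of 5 numbers: dx, dy, dz in shares of the most that a row can go, 1 being 50 mm, then a turn about the tool's z in fractions of the full range, 1 being 2 pi rad, then the opening from 0.0 (shut) to 1.0 (fully open); each row shifts and turns the commanded pose from where the row before left it, along the tool's axes as they then stand; what a row does not reach is not made up. A row lasts 1/10 s, in which the tool goes at most 0.05 m and 0.15 rad, less where a joint would pass 70% of its speed; a pose out of reach is approached as far as the arm can. The fingers move at their own pace and stop on an object; FORCE is the grip in N (left out, the last holds). Time passes only in rows, so rows that do not move let the fingers close. It prints the time, the measured TCP pose, the force, the opening and the grip force at its end. A shift or turn number past 1, either way, is cut back to 1. Input that does not fit is refused with a message, and nothing moves.
- arm.observe(): the state, without advancing time (a new reading comes with each control period).
- imaging.get_image(name): name is "scene" or "side" or "wrist"; returns a dict with "image" (420x560x3 uint8, blue, green, red), "fx", "fy", "cx", "cy" (pixels), "cam_to_world" (4x4, takes a point from camera to world coordinates); the wrist camera has in their place "mount" (4x4, takes a point from camera to tool coordinates, whose origin is the TCP and whose axes are the flange's). Camera axes: x right, y down, z forward; pixel columns grow to the right and rows downward; lengths in m; the calibration is good to about 2 mm. A picture is of the moment at which its call begins: read the wrist's pose just before it. There is no depth.
- sign_off(): hands the job in; it is judged then, once.
The state is a dict: "clock": time; "joints": joint angles; "dq": joint speeds; "joint_efforts": joint torques, N m; "position": TCP position; "ee_rot": TCP orientation; "force": force on the tool from outside, world axes, zero at the start; "ft_torque": the same for the moment, N m; "width": opening from 0.0 (shut) to 1.0 (fully open); "gripper_force": force on a finger pad.
Only numpy, scipy, OpenCV 4.12 (cv2) and the standard library are available. Lean on these libraries where they do the work, as an engineer would, in place of code of your own. Each camera call takes 0.05 s, during which the arm holds its last target. There are 200 camera calls.

## Working session

There is one attempt and no reset: what is moved stays moved. The work goes in short steps, Python scripts to look and compute and a shell command to move; the robot and the scene stay as the last step left them, time stands still between calls to the robot, and variables do not carry over. Pictures are saved under pics/ and viewed, at most 10 in all, crops included, and the job is handed in when it is done.

```bash
mkdir -p pics; ls
cat > h.py <<'E'
import numpy as np, cv2
from cell import arm, imaging, sign_off
from scipy.spatial.transform import Rotation as R
def ray(d,u,v):
    M=np.array(d["cam_to_world"]); r=M[:3,:3]@np.array([(u-d["cx"])/d["fx"],(v-d["cy"])/d["fy"],1]); return M[:3,3],r
def onz(d,u,v,z):
    o,r=ray(d,u,v); return o+r*(z-o[2])/r[2]
def st():
    s=arm.observe(); print(s["clock"],np.round(s["position"],4),np.round(s["ee_rot"],3),np.round(s["force"],1),s["width"]); print(np.round(R.from_rotvec(s["ee_rot"]).as_matrix(),3)); return s
E
python3 - <<'E'
from h import *
st()
for n in("scene","side"):
    d=imaging.get_image(n); cv2.imwrite(f"pics/{n}0.png",d["image"]); print(n,np.round(d["cam_to_world"],3),d["fx"],d["cx"],d["cy"])
E
```

```text
cell.py
nudge.py
pics
0.0 [ 0.1867 -0.5959  0.205 ] [-3.104e+00 -4.750e-01  1.000e-03] [-0.2 -0.5 -0.1] 0.9967847461032099
[[ 0.954  0.299 -0.001]
 [ 0.299 -0.954  0.001]
 [-0.    -0.002 -1.   ]]
scene [[ 0.68  -0.361  0.637 -0.503]
 [-0.732 -0.305  0.609 -1.069]
 [-0.026 -0.881 -0.472  0.787]
 [ 0.     0.     0.     1.   ]] 534.875019749109 266.4810638040069 215.74596798859858
side [[ 0.998 -0.04   0.057  0.356]
 [-0.07  -0.507  0.859 -1.275]
 [-0.005 -0.861 -0.509  0.729]
 [ 0.     0.     0.     1.   ]] 533.7633968225999 273.14125960740034 210.03491225416968
```

View pics/scene0.png

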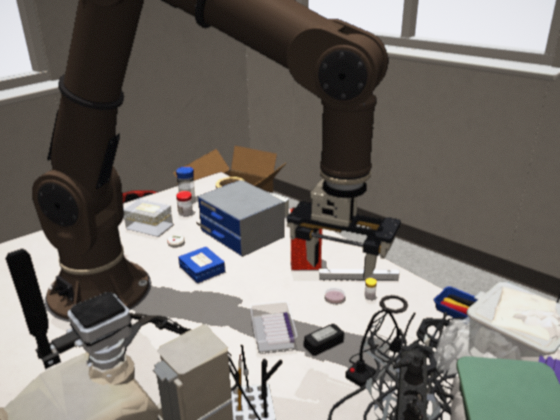

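View pics/side0.png

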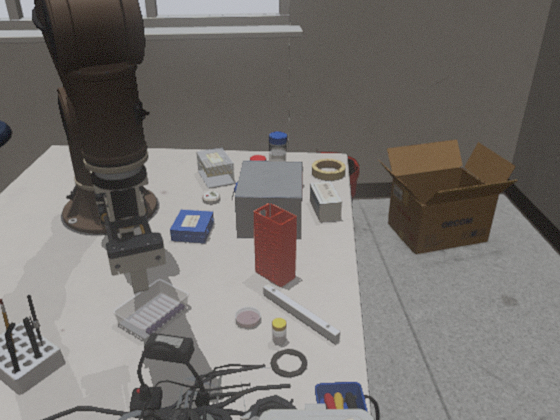

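The scene view shows the rack behind the gripper at about (307,250). The side view shows the red rack at (275,245), the rail from (265,290) to (338,335), the vial at (279,330) and the dish at (248,318). I'll crop the side view for corners.

Run:
```python
from h import *
im=cv2.imread("pics/side0.png")
c=im[190:350,220:360]; cv2.imwrite("pics/c1.png",cv2.resize(c,None,fx=3.7,fy=3.7,interpolation=cv2.INTER_CUBIC))
d=imaging.get_image("side")
for n,u,v,z in [("rackbotL",256,272,0),("rackbotM",273,283,0),("rackbotR",294,280,0),("railA",265,289,.024),("railB",336,336,.024),("vial",279,322,.046),("dish",248,316,.014),("jar",258,160,.066)]:
    print(n,np.round(onz(d,u,v,z),3))
```

```text
rackbotL [ 0.381 -0.314  0.   ]
rackbotM [ 0.416 -0.356  0.   ]
rackbotR [ 0.463 -0.349  0.   ]
railA [ 0.397 -0.405  0.024]
railB [ 0.52  -0.551  0.024]
vial [ 0.416 -0.53   0.046]
dish [ 0.359 -0.473  0.014]
jar [0.407 0.133 0.066]
```

View pics/c1.png

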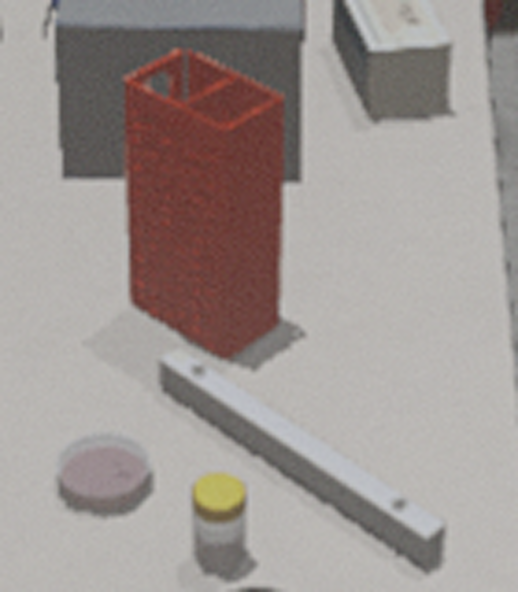

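The crop shows the rack's plain side facing the camera and the holes facing up-left towards the robot. The rack's base corners are at crop (132,303), (228,357) and (279,325). The rail's top edge on the rack side runs from (178,350) to (443,522).

```bash
cat > m.py <<'E'
from h import *
d=imaging.get_image("side")
def P(u,v,z): return onz(d,220+(u-1.35)/3.7,190+(v-1.35)/3.7,z)
for n,u,v,z in [("bL",132,303,0),("bM",228,357,0),("bR",279,325,0),("tL",125,80,.16),("tB",182,50,.16),("tR",283,97,.16),("tF",228,128,.16),
 ("railN0",161,358,.024),("railN1",178,350,.024),("railF0",430,543,.024),("railF1",443,522,.024),("vial",219,495,.046),("dish",105,470,.014),("cabL",63,178,0),("cabR",300,181,0),("box",375,120,0)]:
    print(n,np.round(P(u,v,z),4))
a=P(178,350,.024);b=P(443,522,.024);a0=P(161,358,.024);b0=P(430,543,.024)
e=(b-a+b0-a0);e/=np.linalg.norm(e); n=np.array([-e[1],e[0],0]); f=(a+b)/2
print("rail dir",e,np.degrees(np.arctan2(e[1],e[0])),"len",np.linalg.norm(b-a),"n",n,"mid",f,"thick",(f-(a0+b0)/2)@n)
c=sum(P(*q,.16) for q in[(125,80),(182,50),(283,97),(228,128)])/4
z=P(228,128,.16)-P(125,80,.16)+P(283,97,.16)-P(182,50,.16)
print("rack top c",c,"-z ang",np.degrees(np.arctan2(z[1],z[0])),np.linalg.norm(z)/2)
bc=(P(132,303,0)+P(279,325,0))/2; print("rack base c",bc)
print("out",(c-f)@n,(bc-f)@n,"along",(c-f)@e,(bc-f)@e)
E
python3 m.py
```

```text
bL [ 0.3797 -0.3119  0.    ]
bM [ 0.4336 -0.368   0.    ]
bR [ 0.4665 -0.3402  0.    ]
tL [ 0.3791 -0.3159  0.16  ]
tB [ 0.4133 -0.2844  0.16  ]
tR [ 0.466  -0.3412  0.16  ]
tF [ 0.4328 -0.3711  0.16  ]
railN0 [ 0.3932 -0.3959  0.024 ]
railN1 [ 0.4032 -0.3895  0.024 ]
railF0 [ 0.5197 -0.5525  0.024 ]
railF1 [ 0.5288 -0.5382  0.024 ]
vial [ 0.4152 -0.5338  0.046 ]
dish [ 0.3589 -0.4754  0.014 ]
cabL [ 0.3394 -0.1712  0.    ]
cabR [ 0.4966 -0.187   0.    ]
box [ 0.5576 -0.1147  0.    ]
rail dir [ 0.63671616 -0.77109826  0.        ] -50.452614656403036 len 0.1946550581509489 n [0.77109826 0.63671616 0.        ] mid [ 0.46600515 -0.46381566  0.024     ] thick 0.013985512197826315
rack top c [ 0.42281656 -0.32816434  0.16      ] -z ang -46.46375008660056 0.07727621854554065
rack base c [ 0.42308234 -0.32602774  0.        ]
out 0.053068737368327804 0.0546340885238848 along -0.1320993686449932 -0.13357766904408083
```

The rows are not in the units I measure in: shifts go in shares of 50 mm and turns go in shares of 2 pi rad. I convert before sending: -0.01 m is -0.2, 0.14 rad / 6.2832 = 0.0223.

```bash
python3 nudge.py '[[[0, 0, -0.2, 0.0223, 0], [0, 0, -0.2, 0.0223, 0], [0, 0, 0, 0.0223, 0], [0, 0, 0, 0.0223, 0], [0, 0, 0, 0.0223, 0], [0, 0, 0, 0.0223, 0], [0, 0, 0, 0.0223, 0], [0, 0, 0, 0.0215, 0], [0, 0, 0, 0, 0]]]' 20
cat > go.py <<'E'
import sys
from h import *
s=st(); t=np.array([float(v) for v in sys.argv[1:4]]); M=R.from_rotvec(s["ee_rot"]).as_matrix()
print("x ang",np.degrees(np.arctan2(M[1,0],M[0,0])),"tool d",np.round(M.T@(t-s["position"]),4))
E
python3 go.py 0.368 -0.269 0.225
```

```text
clock: 1.1
position: [0.1871, -0.5962, 0.2256]
ee_rot: [-2.885, 1.242, 0.001]
force: [0.1, 0.1, 0.3]
width: 0.266
gripper_force: 0.0
1.1 [ 0.1871 -0.5962  0.2256] [-2.885e+00  1.242e+00  1.000e-03] [0.1 0.1 0.3] 0.26581172391745367
[[ 0.687 -0.727 -0.   ]
 [-0.727 -0.687  0.   ]
 [-0.001  0.    -1.   ]]
x ang -46.59618590948722 tool d [-0.1134 -0.3563  0.0006]
```

To row units: -0.03 m is -0.6, -0.02 m is -0.4.

```bash
python3 nudge.py '[[[-0.4, -0.6, 0, 0, 0], [-0.4, -0.6, 0, 0, 0], [-0.4, -0.6, 0, 0, 0], [-0.4, -0.6, 0, 0, 0], [-0.4, -0.6, 0, 0, 0], [-0.26, -0.6, 0, 0, 0], [0, -0.6, 0, 0, 0], [0, -0.6, 0, 0, 0], [0, -0.6, 0, 0, 0], [0, -0.6, 0, 0, 0]]]'; python3 nudge.py '[[[0, -0.6, 0, 0, 0], [0, -0.52, 0, 0, 0], [0, 0, 0, 0, 0], [0, 0, 0, 0, 0]]]'; python3 go.py 0.368 -0.269 0.152
python3 - <<'E'
from h import *
d=imaging.get_image("side");a=d["image"][110:320,180:400]
d=imaging.get_image("scene");b=d["image"][170:310,250:430]
cv2.imwrite("pics/a1.png",np.hstack([cv2.resize(a,(400,382)),cv2.resize(b,(400,382))]))
E
```

```text
clock: 2.1
position: [0.3274, -0.307, 0.226]
ee_rot: [2.889, -1.233, 0.001]
force: [-0.1, -0.1, -0.3]
width: 0.004
gripper_force: 0.0
clock: 2.5
position: [0.3673, -0.2692, 0.2258]
ee_rot: [2.889, -1.233, -0.0]
force: [-0.3, -0.8, -0.7]
width: 0.008
gripper_force: 0.0
2.5 [ 0.3673 -0.2692  0.2258] [ 2.889 -1.233 -0.   ] [-0.3 -0.8 -0.7] 0.00799017519498059
[[ 0.692 -0.722 -0.   ]
 [-0.722 -0.692 -0.   ]
 [-0.     0.    -1.   ]]
x ang -46.23426729262574 tool d [ 0.0004 -0.0007  0.0738]
```

View pics/a1.png

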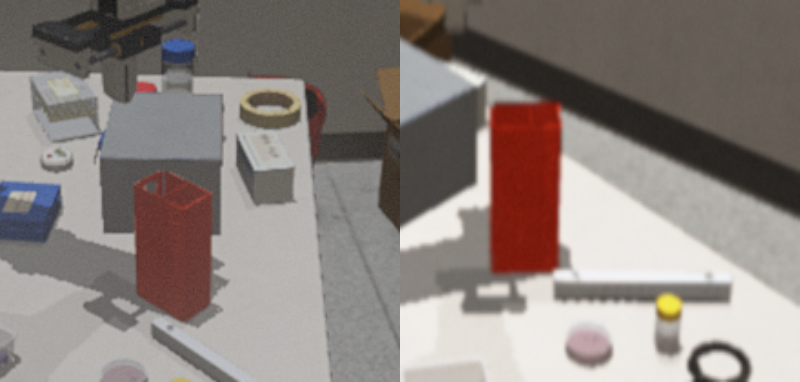

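The rack still stands untouched, and the gripper hangs on its hole side. In the scene crop the rack's base edge runs from (493,272) to (558,272). I'll cross-check that while lowering to bar height.

To row units: 0.03 m is 0.6, 0.014 m is 0.28.

```bash
python3 nudge.py '[[[0, 0, 0.6, 0, 0], [0, 0, 0.6, 0, 0], [0, 0, 0.28, 0, 0], [0, 0, 0, 0, 0]]]'
python3 - <<'E'
from h import *
d=imaging.get_image("scene")
for n,u,v,z in [("bL",493,272,0),("bM",558,272,0),("tL",492,123,.16),("tF",559,126,.16),("tB",497,104,.16),("tR",560,105,.16),("railN1",556,270,.024),("railF1",730,275,.024),("railN0",556,286,.024),("railF0",730,292,.024)]:
    print(n,np.round(onz(d,250+u/2.222-400/2.222,170+v/2.729,z),4))
E
```

```text
clock: 3.0
position: [0.3652, -0.2695, 0.1501]
ee_rot: [2.886, -1.241, -0.006]
force: [-0.4, 0.8, 1.1]
width: 0.003
gripper_force: 0.0
bL [ 0.3831 -0.3086  0.    ]
bM [ 0.4328 -0.3664  0.    ]
tL [ 0.3856 -0.3057  0.16  ]
tF [ 0.429  -0.3662  0.16  ]
tB [ 0.4178 -0.2857  0.16  ]
tR [ 0.4624 -0.3419  0.16  ]
railN1 [ 0.4054 -0.3841  0.024 ]
railF1 [ 0.5263 -0.5374  0.024 ]
railN0 [ 0.3847 -0.4001  0.024 ]
railF0 [ 0.5026 -0.5515  0.024 ]
```

To row units: 0.01 m is 0.2, -0.002 m is -0.04.

```bash
python3 nudge.py '[[[0.2, 0, 0, 0, 0], [0.2, 0, 0, 0, 0], [0.2, 0, 0, 0, 0], [0.16, 0, -0.06, 0, 0], [0.16, 0, -0.06, 0, 0], [0.16, 0, -0.06, 0, 0], [0.16, 0, -0.06, 0, 0], [0.16, 0, -0.04, 0, 0], [0.16, 0, -0.04, 0, 0], [0, 0, 0, 0, 0]]]'
python3 - <<'E'
from h import *
d=imaging.get_image("side");a=d["image"][110:320,180:400]
d=imaging.get_image("scene");b=d["image"][170:310,250:430]
cv2.imwrite("pics/a2.png",np.hstack([cv2.resize(a,(400,382)),cv2.resize(b,(400,382))]))
E
```

```text
clock: 4.05
position: [0.4219, -0.3268, 0.1681]
ee_rot: [2.886, -1.24, 0.001]
force: [-0.5, 0.8, -0.1]
width: 0.007
gripper_force: 0.0
```

View pics/a2.png

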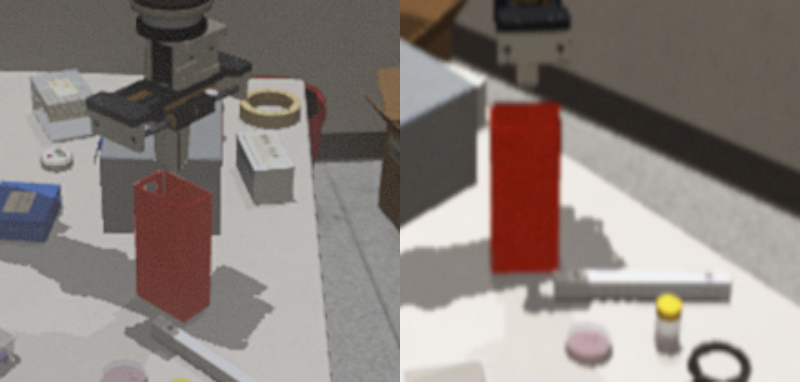

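The rack is unmoved at scene crop (525,190), and the fingertips sit above its top. I rose too early and they passed over the bar. I'll back off, go lower and push again.

To row units: -0.03 m is -0.6, -0.02 m is -0.4.

```bash
python3 nudge.py '[[[-0.4, 0, -0.2, 0, 0], [-0.6, 0, 0, 0, 0], [-0.4, 0, 0, 0, 0], [0, 0, 0, 0, 0], [0, 0, 0.4, 0, 0], [0, 0, 0.26, 0, 0], [0, 0, 0, 0, 0]]]'; python3 nudge.py '[[[0.2, 0, 0, 0, 0], [0.2, 0, 0, 0, 0], [0.2, 0, 0, 0, 0], [0, 0, 0, 0, 0]]]';  python3 nudge.py '[[[0.16, 0, 0, 0, 0], [0.12, 0, 0, 0, 0], [0, 0, 0, 0, 0]]]'; python3 go.py 0.423 -0.327 .15
```

```text
clock: 4.85
position: [0.372, -0.2747, 0.1435]
ee_rot: [-2.887, 1.239, 0.004]
force: [-0.2, 0.2, 1.0]
width: 0.007
gripper_force: 0.0
clock: 5.25
position: [0.395, -0.2985, 0.1453]
ee_rot: [2.886, -1.24, 0.003]
force: [-0.7, -1.0, 0.0]
width: 0.004
gripper_force: 0.0
clock: 5.55
position: [0.4037, -0.3077, 0.1449]
ee_rot: [2.886, -1.24, 0.001]
force: [0.3, -0.1, 0.1]
width: 0.005
gripper_force: 0.0
5.55 [ 0.4037 -0.3077  0.1449] [ 2.886e+00 -1.240e+00  1.000e-03] [ 0.3 -0.1  0.1] 0.004905947587516215
[[ 0.688 -0.725  0.   ]
 [-0.725 -0.688 -0.   ]
 [ 0.001 -0.    -1.   ]]
x ang -46.49535171288502 tool d [ 0.0273 -0.0007 -0.0051]
```

```bash
cat > pic.py <<'E'
import sys
from h import *
d=imaging.get_image("side");a=d["image"][110:320,180:400]
d=imaging.get_image("scene");b=d["image"][170:310,250:430]
cv2.imwrite(f"pics/{sys.argv[1]}.png",np.hstack([cv2.resize(a,(400,382)),cv2.resize(b,(400,382))]))
E
python3 pic.py a3
```

```text
(no output)
```

View pics/a3.png

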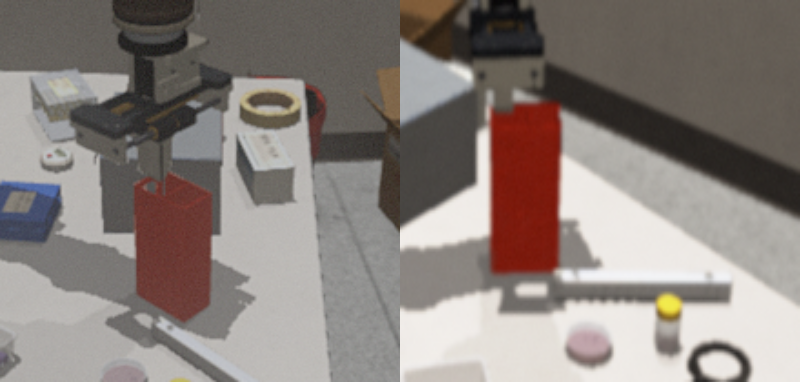

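Run:
```python
from h import *
s=arm.observe(); p=s["position"]; out=[]
for n in("side","scene"):
    d=imaging.get_image(n); M=np.linalg.inv(np.array(d["cam_to_world"]))
    f=8
    def px(q):
        c=M[:3,:3]@q+M[:3,3]; return np.array([d["fx"]*c[0]/c[2]+d["cx"],d["fy"]*c[1]/c[2]+d["cy"]])
    q=px(p); print(n,q)
    x0,y0=int(q[0])-25,int(q[1])-32
    im=cv2.resize(d["image"][y0:y0+64,x0:x0+50],None,fx=f,fy=f,interpolation=cv2.INTER_CUBIC)
    for o,c in((0,(0,255,0)),(.02,(255,0,0))):
        r=(px(p+[0,0,o])-[x0,y0]+.5)*f; cv2.circle(im,(int(r[0]),int(r[1])),4,c,1)
    out.append(im)
cv2.imwrite("pics/z.png",np.hstack(out))
```

```text
side [264.72764363 214.85299516]
scene [296.33524788 218.06289364]
```

View pics/z.png

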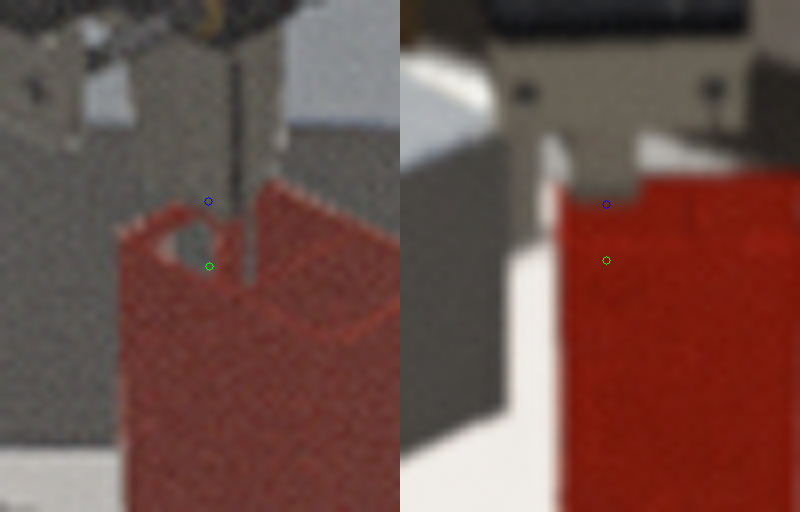

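The zoom shows the fingertips at the bar, with green TCP at (208,266). It isn't clear whether the rack has begun to tilt, so I'll measure its right silhouette edge against the first picture.

```bash
cat > sil.py <<'E'
from h import *
def edges(im,rows,x0,x1):
    h=im.astype(float); r=h[:,:,2]-h[:,:,1]
    o=[]
    for v in rows:
        w=np.where(r[v-1:v+2,x0:x1].mean(0)>35)[0]; o.append((int(w[0]+x0),int(w[-1]+x0)) if len(w) else None)
    return o
if __name__=="__main__":
  for n,rows,x0,x1 in(("side",range(200,290,8),235,320),("scene",range(212,280,8),280,335)):
    print(n); print(edges(cv2.imread(f"pics/{n}0.png"),rows,x0,x1)); print(edges(imaging.get_image(n)["image"],rows,x0,x1))
E
python3 sil.py
```

```text
side
[None, (258, 280), (254, 295), (254, 295), (254, 295), (255, 295), (255, 295), (256, 294), (256, 294), (258, 294), (271, 288), None]
[None, (259, 279), (254, 295), (254, 295), (254, 295), (255, 295), (255, 295), (255, 295), (255, 294), (257, 294), (270, 289), None]
scene
[(291, 291), None, (319, 321), None, (290, 321), (291, 321), (290, 321), (291, 320), None]
[(290, 321), (291, 321), (291, 322), (290, 321), (291, 321), (291, 321), (290, 321), (291, 320), None]
```

Run:
```python
from h import *
print("t2g",arm.tcp_to_grasp)
for n in("side","scene"):
    d=imaging.get_image(n); M=np.linalg.inv(np.array(d["cam_to_world"]))
    for p in([.4219,-.3268,.1681],[.187,-.596,.205]):
        for o in(0,.02):
            c=M[:3,:3]@(np.array(p)+[0,0,o])+M[:3,3]; print(n,p,o,d["fx"]*c[0]/c[2]+d["cx"],d["fy"]*c[1]/c[2]+d["cy"])
a=cv2.imread("pics/a2.png")[20:140,460:600]; b=cv2.imread("pics/scene0.png")[200:300,270:410]
cv2.imwrite("pics/q.png",np.hstack([cv2.resize(a,None,fx=2.8,fy=4*120/120),cv2.resize(b,(392,480))]))
```

```text
t2g 0.0188
side [0.4219, -0.3268, 0.1681] 0 274.2186667143172 209.7589467139807
side [0.4219, -0.3268, 0.1681] 0.02 274.1809213433056 201.35443688442774
side [0.187, -0.596, 0.205] 0 137.50754261085302 282.186915010017
side [0.187, -0.596, 0.205] 0.02 135.78135069471014 272.0031820219105
scene [0.4219, -0.3268, 0.1681] 0 307.2969292043496 209.5227078463167
scene [0.4219, -0.3268, 0.1681] 0.02 307.3779916782382 202.36089968620033
scene [0.187, -0.596, 0.205] 0 340.1512137422592 279.1319990142601
scene [0.187, -0.596, 0.205] 0.02 340.57143544664774 270.2444808236148
```

View pics/q.png

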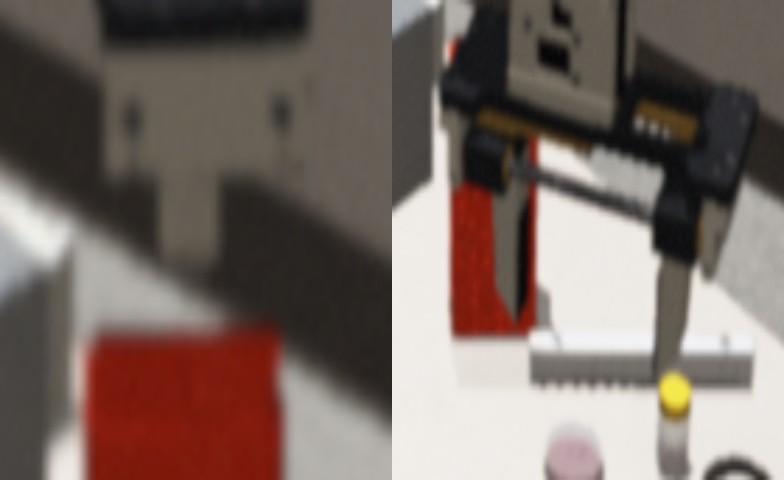

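In both views the shut fingertips end about 20 mm above the reported TCP (finger bottom at y≈262 in the left crop), so they've been passing over the bar. I'll back off and go about 20 mm lower.

To row units: -0.03 m is -0.6, 0.012 m is 0.24.

```bash
python3 nudge.py '[[[-0.6, 0, 0, 0, 0], [-0.6, 0, 0, 0, 0], [0, 0, 0.2, 0, 0], [0, 0, 0.24, 0, 0], [0, 0, 0, 0, 0]]]'; python3 nudge.py '[[[0.3, 0, 0, 0, 0], [0.3, 0, 0, 0, 0], [0.3, 0, 0, 0, 0], [0.2, 0, 0, 0, 0], [0, 0, 0, 0, 0]]]'; python3 sil.py
```

```text
clock: 6.45
position: [0.3613, -0.2633, 0.1218]
ee_rot: [-2.887, 1.239, 0.002]
force: [0.9, -0.2, -0.0]
width: 0.003
gripper_force: 0.0
clock: 6.95
position: [0.4006, -0.3045, 0.1229]
ee_rot: [2.886, -1.24, 0.001]
force: [-0.3, 0.2, 0.0]
width: 0.007
gripper_force: 0.1
side
[None, (258, 280), (254, 295), (254, 295), (254, 295), (255, 295), (255, 295), (256, 294), (256, 294), (258, 294), (271, 288), None]
[None, (266, 285), (261, 297), (260, 303), (259, 301), (259, 300), (258, 299), (257, 297), (256, 296), (262, 295), (273, 289), None]
scene
[(291, 291), None, (319, 321), None, (290, 321), (291, 321), (290, 321), (291, 320), None]
[(299, 331), (297, 330), (296, 328), (295, 327), (293, 325), (292, 324), (291, 322), (302, 320), None]
```

Now it tips. I'll continue past the balance point.

To row units: 0.01 m is 0.2, -0.003 m is -0.06.

```bash
python3 nudge.py '[[[0.2, 0, -0.06, 0, 0], [0.2, 0, -0.06, 0, 0], [0.2, 0, -0.04, 0, 0], [0.2, 0, -0.04, 0, 0], [0.2, 0, -0.02, 0, 0], [0.2, 0, 0, 0, 0], [0, 0, 0, 0, 0]]]'; python3 sil.py
```

```text
clock: 7.75
position: [0.4419, -0.3481, 0.1337]
ee_rot: [2.886, -1.24, 0.001]
force: [0.4, 0.5, 0.1]
width: 0.006
gripper_force: 0.0
side
[None, (258, 280), (254, 295), (254, 295), (254, 295), (255, 295), (255, 295), (256, 294), (256, 294), (258, 294), (271, 288), None]
[None, None, None, (310, 317), (298, 319), (286, 319), (274, 319), (263, 319), (267, 319), (272, 305), (277, 291), None]
scene
[(291, 291), None, (319, 321), None, (290, 321), (291, 321), (290, 321), (291, 320), None]
[None, None, (321, 334), (309, 334), (303, 334), (307, 334), (313, 334), (320, 323), None]
```

To row units: -0.03 m is -0.6, -0.02 m is -0.4.

```bash
python3 nudge.py '[[[0.2, 0, 0, 0, 0], [0.2, 0, 0, 0, 0], [0, 0, 0, 0, 0], [0, 0, 0, 0, 0], [-0.2, 0, -0.4, 0, 0], [-0.4, 0, -0.6, 0, 0], [-0.6, 0, -0.6, 0, 0], [-0.6, 0, 0, 0, 0], [0, 0, 0, 0, 0]]]'
python3 - <<'E'
from h import *
a=imaging.get_image("side")["image"]; b=imaging.get_image("scene")["image"]
cv2.imwrite("pics/side1.png",a);cv2.imwrite("pics/scene1.png",b)
cv2.imwrite("pics/t.png",np.hstack([cv2.resize(a[190:350,220:360],(525,600),interpolation=cv2.INTER_CUBIC),cv2.resize(b[190:310,290:410],(275,275)).copy() if 0 else cv2.copyMakeBorder(cv2.resize(b[190:310,290:410],(275,275)),0,325,0,0,0)]))
E
```

```text
clock: 8.75
position: [0.3907, -0.2938, 0.2147]
ee_rot: [-2.887, 1.238, -0.0]
force: [1.2, -0.2, 0.3]
width: 0.0
gripper_force: 0.0
```

View pics/t.png

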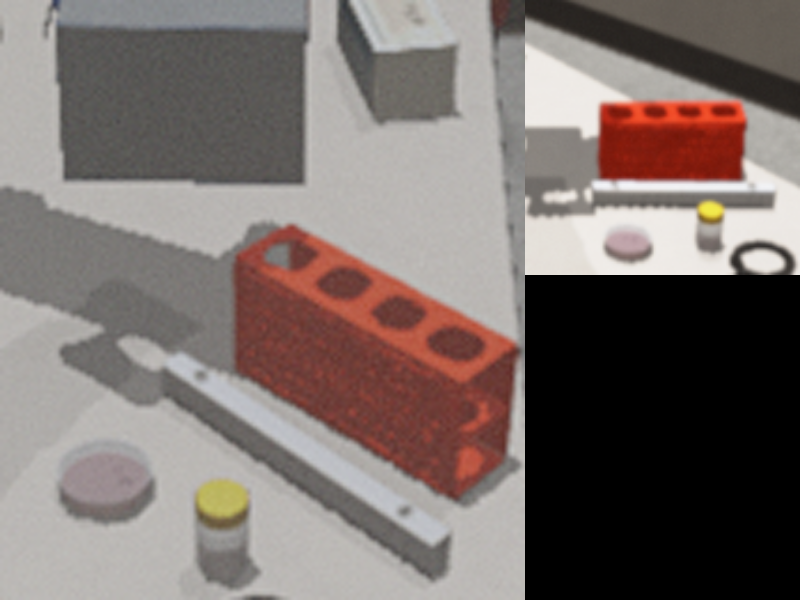

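The rack lies on its base with its holes up beside the rail, not touching it. Its top corners in the crop are (236,258), (295,228), (517,348) and (460,382). I'll get its pose relative to the rail.

```bash
python3 - <<'E'
from h import *
d=imaging.get_image("side")
P=lambda u,v,z:onz(d,220+u/3.75-.37,190+v/3.75-.37,z)
c=[P(236,258,.08),P(295,228,.08),P(517,348,.08),P(460,382,.08)]; b=[P(236,374,0),P(460,498,0),P(510,462,0)]
r0,r1=P(184,354,.024),P(448,530,.024)
e=(r1-r0)/np.linalg.norm(r1-r0); n=np.array([-e[1],e[0],0]); f=(r0+r1)/2
print("rail",np.degrees(np.arctan2(e[1],e[0])),f,np.linalg.norm(r1-r0))
for q in c+b: print(np.round(q,4),"along %.4f out %.4f"%((q-f)@e,(q-f)@n))
m=sum(c)/4; y=c[2]+c[3]-c[0]-c[1]; print("centre",m,"ang",np.degrees(np.arctan2(y[1],y[0])),"along,out",(m-f)@e,(m-f)@n)
E
python3 nudge.py '[[[0, 0, -0.6, -0.0223, 0], [0, 0, 0, -0.0223, 0.5], [0, 0, 0, -0.0223, 1], [0, 0, 0, -0.0223, 1], [0, 0, 0, -0.0223, 1], [0, 0, 0, -0.0223, 1], [0, 0, 0, -0.0223, 1], [0, 0, 0, -0.0223, 1], [0, 0, 0, -0.0223, 1], [0, 0, 0, -0.0223, 1]]]'
```

```text
rail -50.63503385455149 [ 0.46671697 -0.46386522  0.024     ] 0.1938227065756014
[ 0.4353 -0.3772  0.08  ] along -0.0870 out 0.0307
[ 0.471 -0.351  0.08 ] along -0.0846 out 0.0749
[ 0.5736 -0.4674  0.08  ] along 0.0706 out 0.0804
[ 0.5393 -0.4924  0.08  ] along 0.0681 out 0.0380
[ 0.4354 -0.3792  0.    ] along -0.0853 out 0.0295
[ 0.5445 -0.4905  0.    ] along 0.0700 out 0.0433
[ 0.5765 -0.4647  0.    ] along 0.0703 out 0.0844
centre [ 0.50479623 -0.42197476  0.08      ] ang -48.26220221618424 along,out -0.008234340922414728 0.05600925129478457
clock: 9.9
position: [0.3932, -0.2968, 0.2432]
ee_rot: [-3.003, -0.919, 0.001]
force: [0.2, 0.7, 0.2]
width: 0.739
gripper_force: 0.0
```

To row units: -0.093 rad / 6.2832 = -0.0148.

```bash
python3 nudge.py '[[[0, 0, 0, -0.0148, 1], [0, 0, 0, 0, 1]]]' >/dev/null; python3 go.py 0.558 -0.379 0.1
```

```text
10.1 [ 0.3931 -0.2968  0.2432] [-2.960e+00 -1.051e+00  1.000e-03] [ 0.  -0.6  0.7] 0.9124880683854553
[[ 0.776  0.631 -0.001]
 [ 0.631 -0.776  0.001]
 [-0.    -0.001 -1.   ]]
x ang 39.10435407190552 tool d [0.0761 0.1679 0.143 ]
```

The rows are not in the units I measure in: shifts go in shares of 50 mm and turns go in shares of 2 pi rad. I convert before sending: 0.04 m is 0.8, 0.028 m is 0.56.

```bash
python3 nudge.py '[[[0.5, 0.56, 0, 0, 1], [0.5, 0.56, 0, 0, 1], [0.52, 0.56, 0, 0, 1], [0, 0.56, 0, 0, 1], [0, 0.56, 0, 0, 1], [0, 0.56, 0, 0, 1], [0, 0, 0.8, 0, 1], [0, 0, 0.8, 0, 1], [0, 0, 0.8, 0, 1], [0, 0, 0, 0, 1]]]'
python3 - <<'E'
from h import *
s=arm.observe(); p=np.array(s["position"]); T=R.from_rotvec(s["ee_rot"]).as_matrix(); out=[]
for n,k in(("side",0),("scene",0)):
    d=imaging.get_image(n); M=np.linalg.inv(np.array(d["cam_to_world"]))
    def px(q):
        c=M[:3,:3]@q+M[:3,3]; return np.array([d["fx"]*c[0]/c[2]+d["cx"],d["fy"]*c[1]/c[2]+d["cy"]])
    q=px(p); x0,y0=int(q[0])-57,int(q[1])-60; f=3.5
    im=cv2.resize(d["image"][y0:y0+120,x0:x0+114],None,fx=f,fy=f,interpolation=cv2.INTER_CUBIC)
    for w,c in((-.055,(0,255,0)),(.055,(255,0,0))):
      for o in(0,.02):
        r=(px(p+T@[0,w,-o])-[x0,y0]+.5)*f; cv2.circle(im,(int(r[0]),int(r[1])),3,c,1)
    out.append(im)
cv2.imwrite("pics/w.png",np.hstack(out))
E
python3 go.py 0.558 -0.379 0.02
```

```text
clock: 11.1
position: [0.5541, -0.3771, 0.1173]
ee_rot: [-2.955, -1.043, 0.011]
force: [-0.2, 0.5, -0.5]
width: 1.0
gripper_force: 0.0
11.2 [ 0.5577 -0.3789  0.1238] [-2.961e+00 -1.047e+00  1.000e-03] [ 0.  -0.4  0.8] 1.0009951356662823
[[ 0.778  0.629 -0.001]
 [ 0.629 -0.778  0.001]
 [-0.001 -0.001 -1.   ]]
x ang 38.951646549909704 tool d [0.0002 0.0004 0.1038]
```

View pics/w.png

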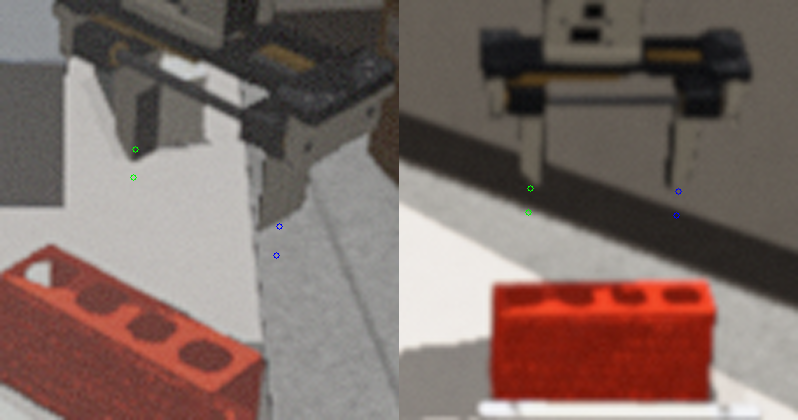

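The fingertips end at the upper dots (y≈155 and 228 left, 187 right), about 19 mm above the reported TCP. A reported z near 0.003 therefore puts the tips about 22 mm above the bench. I'll descend beside the rack with the force reading on.

To row units: 0.03 m is 0.6, 0.025 m is 0.5.

```bash
python3 nudge.py '[[[0, 0, 0.6, 0, 1], [0, 0, 0.6, 0, 1], [0, 0, 0.5, 0, 1], [0, 0, 0.2, 0, 1], [0, 0, 0, 0, 1]]]'; python3 nudge.py '[[[0, 0, 0.16, 0, 1], [0, 0, 0.12, 0, 1], [0, 0, 0, 0, 1]]]'; python3 nudge.py '[[[0, 0, 0.12, 0, 1], [0, 0, 0.1, 0, 1], [0, 0, 0, 0, 1]]]'
cat > rk.py <<'E'
from h import *
# rack top-face corners from colour: brighter orange top; report red mask polygon
for n in("side","scene"):
    im=imaging.get_image(n)["image"].astype(int)
    x0,x1,y0,y1=(260,365,240,330) if n=="side" else (310,425,225,280)
    m=((im[:,:,2]-im[:,:,1])>35).astype(np.uint8); k=np.zeros_like(m);k[y0:y1,x0:x1]=m[y0:y1,x0:x1]
    nn,l,s,c=cv2.connectedComponentsWithStats(k); i=1+np.argmax(s[1:,4])
    h=cv2.convexHull(max(cv2.findContours((l==i).astype(np.uint8),0,2)[0],key=cv2.contourArea))
    p=cv2.approxPolyDP(h,2.5,True)[:,0]; print(n,s[i],np.round(c[i],2),p.tolist())
E
python3 rk.py
```

```text
clock: 11.7
position: [0.5582, -0.3791, 0.0295]
ee_rot: [2.961, 1.049, 0.0]
force: [-0.1, 0.4, 0.5]
width: 1.003
gripper_force: 0.0
clock: 12.0
position: [0.5576, -0.3787, 0.0148]
ee_rot: [2.961, 1.05, -0.0]
force: [-0.1, 0.2, -0.7]
width: 1.0
gripper_force: 0.0
clock: 12.3
position: [0.5571, -0.3784, 0.0029]
ee_rot: [-2.96, -1.05, 0.001]
force: [-0.6, -0.5, -0.3]
width: 1.003
gripper_force: 0.0
side [ 282  250   76   73 3298] [319.97 285.53] [[284, 257], [298, 250], [355, 279], [357, 288], [353, 313], [340, 322], [284, 289]]
scene [ 321  233   66   36 2237] [353.62 250.84] [[384, 234], [383, 268], [322, 266], [323, 235]]
```

To row units: -0.007 m is -0.14, -0.006 m is -0.12.

```bash
python3 nudge.py '[[[-0.14, 0, 0, 0, 1], [-0.14, 0, 0, 0, 1], [-0.12, 0, 0, 0, 1], [0, 0, 0, 0, 1]]]'; python3 rk.py;  python3 nudge.py '[[[-0.1, 0, 0, 0, 1], [-0.1, 0, 0, 0, 1], [-0.1, 0, 0, 0, 1], [0, 0, 0, 0, 1]]]'; python3 rk.py
```

```text
clock: 12.8
position: [0.5406, -0.393, 0.0039]
ee_rot: [2.961, 1.047, -0.001]
force: [-0.4, -0.6, 0.1]
width: 1.003
gripper_force: 0.0
side [ 283  250   75   73 3274] [319.7 285.6] [[284, 257], [298, 250], [352, 279], [357, 284], [353, 313], [340, 322], [284, 289]]
scene [ 322  233   65   36 2224] [353.58 250.93] [[385, 237], [383, 268], [322, 266], [323, 235], [378, 233]]
clock: 13.3
position: [0.5295, -0.4017, 0.0038]
ee_rot: [2.961, 1.048, -0.001]
force: [-0.6, -1.0, -0.2]
width: 1.004
gripper_force: 0.0
side [ 281  252   74   73 3189] [317.06 287.34] [[282, 258], [292, 252], [304, 254], [354, 286], [350, 315], [336, 324], [281, 288]]
scene [ 322  234   65   36 2160] [353.55 251.73] [[323, 236], [383, 236], [386, 241], [384, 268], [323, 268]]
```

To row units: -0.004 m is -0.08.

```bash
python3 nudge.py '[[[-0.08, 0, 0, 0, 1], [-0.08, 0, 0, 0, 1], [-0.08, 0, 0, 0, 1], [-0.08, 0, 0, 0, 1], [-0.08, 0, 0, 0, 1], [0, 0, 0, 0, 1]]]'; python3 rk.py;  python3 nudge.py '[[[-0.06, 0, 0, 0, 1], [-0.06, 0, 0, 0, 1], [0, 0, 0, 0, 1]]]'; python3 rk.py; python3 go.py 0.4667 -.4639 0
```

```text
clock: 14.0
position: [0.5141, -0.4142, 0.0038]
ee_rot: [2.961, 1.049, -0.001]
force: [0.0, 0.7, -0.7]
width: 1.002
gripper_force: 0.0
side [ 274  255   74   72 2874] [311.22 289.62] [[276, 261], [287, 255], [298, 258], [347, 291], [344, 319], [334, 326], [276, 288]]
scene [ 322  238   66   32 1950] [354.38 253.75] [[323, 240], [385, 240], [386, 267], [323, 268]]
clock: 14.4
position: [0.5099, -0.4175, 0.0038]
ee_rot: [2.961, 1.05, -0.0]
force: [0.6, 0.7, 1.2]
width: 0.996
gripper_force: 0.0
side [ 272  256   75   71 2647] [309.57 290.12] [[274, 262], [285, 256], [296, 259], [346, 292], [342, 321], [335, 326], [273, 286]]
scene [ 322  239   67   31 1887] [354.6  254.19] [[323, 241], [384, 240], [388, 248], [386, 268], [322, 268]]
14.5 [ 0.5101 -0.4173  0.0038] [ 2.961  1.05  -0.   ] [-0.3  0.2  0.5] 1.0037709367391157
[[ 0.777  0.63  -0.   ]
 [ 0.63  -0.777 -0.   ]
 [-0.    -0.    -1.   ]]
x ang 39.04671287568975 tool d [-0.0631  0.0088  0.0038]
```

Nearly there. I'll push in 2 mm steps until the force rises.

To row units: -0.002 m is -0.04.

```bash
for i in 1; do python3 nudge.py '[[[-0.04, 0, 0, 0, 1], [-0.04, 0, 0, 0, 1], [0, 0, 0, 0, 1]]]'; python3 rk.py; python3 nudge.py '[[[-0.04, 0, 0, 0, 1], [0, 0, 0, 0, 1]]]'; python3 rk.py; done
```

```text
clock: 14.8
position: [0.5093, -0.4177, 0.0042]
ee_rot: [-2.959, -1.054, -0.005]
force: [3.9, 4.4, 1.0]
width: 1.003
gripper_force: 3.2
side [ 272  257   75   70 2666] [309.26 289.95] [[273, 263], [283, 257], [296, 259], [346, 292], [342, 321], [335, 326], [273, 286]]
scene [ 322  239   67   31 1866] [354.31 254.31] [[323, 242], [328, 239], [384, 240], [388, 248], [386, 268], [322, 268]]
clock: 15.1
position: [0.509, -0.4177, 0.0044]
ee_rot: [-2.958, -1.056, -0.007]
force: [6.4, 9.0, 2.2]
width: 1.002
gripper_force: 5.0
side [ 272  256   74   71 2676] [309.01 289.82] [[272, 264], [284, 256], [295, 259], [345, 292], [342, 321], [335, 326], [273, 286]]
scene [ 322  239   67   31 1859] [354.41 254.33] [[323, 242], [328, 239], [384, 240], [388, 248], [386, 268], [322, 268]]
```

To row units: -0.001 m is -0.02, -0.006 rad / 6.2832 = -0.001.

```bash
python3 nudge.py '[[[-0.02, 0, 0, -0.001, 1], [0, 0, 0, 0, 1], [0, 0, 0, 0, 1]]]'; python3 go.py .4667 -.4639 0; python3 nudge.py '[[[0.2, 0, 0, 0, 1], [0.4, 0, 0, 0, 1], [0.4, 0, 0, 0, 1], [0, 0, -0.6, 0, 1], [0, 0, -0.8, 0, 1], [0, 0, -0.8, 0, 1], [0, 0, -0.8, 0, 1], [0.6, -0.6, -0.4, 0, 1], [0.6, -0.6, -0.4, 0, 1], [0, 0, 0, 0, 1]]]';python3 - <<'E'
from h import *
E
python3 rk.py
```

```text
clock: 15.5
position: [0.5087, -0.4177, 0.0044]
ee_rot: [-2.954, -1.065, -0.008]
force: [7.6, 9.4, 2.2]
width: 1.003
gripper_force: 5.8
15.5 [ 0.5087 -0.4177  0.0044] [-2.954 -1.065 -0.008] [7.6 9.4 2.2] 1.0027289693009176
[[ 0.77   0.638  0.004]
 [ 0.638 -0.77   0.003]
 [ 0.005  0.    -1.   ]]
x ang 39.64038738749877 tool d [-0.0618  0.0088  0.004 ]
clock: 16.5
position: [0.5559, -0.2978, 0.1974]
ee_rot: [2.953, 1.072, 0.01]
force: [0.9, 0.4, 0.6]
width: 1.001
gripper_force: 0.0
side [ 272  255   74   72 2875] [309.85 289.  ] [[273, 262], [289, 255], [344, 288], [342, 320], [334, 326], [272, 284]]
scene [ 322  239   67   31 1924] [354.07 253.95] [[322, 241], [384, 240], [388, 248], [386, 268], [322, 268]]
```

Run:
```python
from h import *
f=np.array([.4667,-.4639,.024]);a=np.radians(-50.5);e=np.array([np.cos(a),np.sin(a),0]);n=np.array([-e[1],e[0],0])
d=imaging.get_image("side");im=d["image"].astype(int);r=im[:,:,2]-im[:,:,1]
def fit(r,g,rows,lab):
    p=np.array([(u,rows(u)) for u in g]); l=cv2.fitLine(p.astype(np.float32),cv2.DIST_HUBER,0,.01,.01).ravel()
    for u in(g[0],g[-1]):
        q=onz(d,u,l[3]+(u-l[2])*l[1]/l[0],.08); print(lab,u,"along %.4f out %.4f"%((q-f)@e,(q-f)@n))
def top(u):
    v=240+np.argmax(r[240:330,u]>35); return v-.5
fit(r,range(293,342),top,"now far top edge")
i0=cv2.imread("pics/side1.png").astype(int);r=i0[:,:,2]-i0[:,:,1]
fit(r,range(303,353),top,"before")
# bystanders / rail unchanged
for nm,x0,x1,y0,y1 in(("vial+dish",230,292,300,345),):
    A=cv2.imread("pics/side0.png")[y0:y1,x0:x1].astype(int);B=im[y0:y1,x0:x1];print(nm,np.abs(A-B).mean(),(np.abs(A-B).max(2)>50).sum())
B=im[140:200,240:300]; A=cv2.imread("pics/side0.png")[140:200,240:300].astype(int)
m=lambda X:np.argwhere((X[:,:,2]-X[:,:,1])>70).mean(0)
print("red cap",m(A),m(B)); 
s=imaging.get_image("scene")["image"].astype(int);A=cv2.imread("pics/scene0.png").astype(int)
for nm,x0,x1,y0,y1 in(("jars",165,205,160,225),("vial/dish",320,385,278,305)):
    D=np.abs(A-s)[y0:y1,x0:x1].max(2); print(nm,D.mean(),(D>50).sum())
```

```text
now far top edge 293 along -0.0750 out 0.0497
now far top edge 341 along 0.0550 out 0.0496
before 303 along -0.0737 out 0.0783
before 352 along 0.0547 out 0.0832
vial+dish 4.602867383512545 0
red cap [17.375 17.5  ] [17.41269841 17.46031746]
jars 2.7634615384615384 0
vial/dish 5.084900284900285 0
```

The rack's far edge is 49.7 and 49.6 mm out from the rail face near its two ends, and the rack is 49 mm wide, so it lies flush. Nothing else has moved.

```bash
python3 -c "
from h import *
st(); print(sign_off())"
```

```text
16.7 [ 0.5514 -0.3062  0.1933] [ 2.958e+00  1.058e+00 -2.000e-03] [ 0.2 -0.7 -0.1] 0.9976263443524148
[[ 0.773  0.634 -0.001]
 [ 0.634 -0.773 -0.001]
 [-0.001 -0.    -1.   ]]
the job is handed in; nothing more can be done
None
```

The rack was tipped onto its base with its holes up and pushed flush against the rail, about 8 mm from midway along it; the jars, vial and dish did not move, the hand is clear, and the job was handed in at 16.7 s.

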